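# Open the childproof descaler bottle in its one-handed holder

## Robot

A 6-joint arm with a two-finger parallel gripper is mounted at the origin on the work surface; the furniture and walls round the work are solid. World frame = base frame: x ahead of the robot, y to its left, z up, the work surface at z = 0. Lengths are in mm, angles in degrees, forces in N, time in s.
With the tool pointing down it reaches from about 225 to 875 mm from the base axis. Payload 3.4 kg.
Tool frame: the origin (TCP) lies midway between the tips of the shut fingers; the grasp point (between the pads) lies 19 mm behind it; z points along the fingers, y is the line along which they close (so a half turn about z gives the same grasp; the last joint's range is limited). The gripper opens to 85 mm and grips with 20 to 120 N. Pads are 22 mm wide; open, the fingers measure 114 mm over their backs; the gripper's body (76 mm by 85 mm) begins 54 mm behind the grasp point. The pads swing forward as they close: fully open they stand 13 mm farther back than shut.
Start: joints at [-70.245, 15.808, 86.224, -0, 77.962, -6.933], TCP at [258.26, -513.779, 193.328] pointing down, gripper open.
Joint ranges: [-165.64, 165.64], [-43.16, 119.46], [12.63, 154.43], [-67.54, 247.53], [6.08, 155.33], [-154.97, 154.97]. Speed limits (degrees/s): [147.25, 147.25, 180, 180, 180, 180].

## Interface

Orientations are given as [roll, pitch, yaw] about the fixed x, y, z axes, in that order (R = Rz(yaw) Ry(pitch) Rx(roll)).
In Python, from bench import env, viewer, workorder gives the robot as it stands. The module is installed in compiled form; this text tells all that it offers.
- The arm moves only by the tool step_arm, never from a script. Its argument "plan" is a list of rows, each a list of 6 numbers: the shift along the tool's x, y, z in cm, then the turn, a rotation vector about the tool's x, y, z in degrees. A call has 1 to 12 rows; each row shifts and turns the commanded pose from where the row before left it, along the tool's axes as they then stand; what a row does not reach is not made up. A row lasts 1/10 s, in which the tool goes at most 50 mm and 8.59 degrees, less where a joint would pass 70% of its speed; a pose out of reach is approached as far as the arm can. A call with a gripper value outside its range is refused whole. "hand" is the finger opening in cm, from 0 to 8.54, set as the call begins (left out, the last holds). The fingers move at their own pace and stop on an object; "squeeze" is the grip in N (left out, the last holds). Time passes only in rows, so rows that do not move let the fingers close. It gives the time, the measured TCP pose, the force, the opening and the grip force at its end, in the units of the state.
- env.state(): the state, without advancing time (a new reading comes with each control period).
- viewer.capture(name): name is "scene" or "top"; returns the picture (480x640x3 uint8, red, green, blue); there is no depth.
- viewer.get_calibration(name): a dict with "fovy" (degrees; the focal length in pixels is half the picture's height over the tangent of half this angle, whatever the lens; pixels are square), "cx", "cy" (the principal point, pixels), "R" (3x3) and "t" (3): a world point X has camera coordinates R X + t. Camera axes: x right, y down, z forward; pixel columns grow to the right and rows downward; lengths in mm; the calibration is good to about 2 mm. A picture is of the moment at which its call begins. get_calibration takes no time and is no camera call.
- workorder.sign_off(): hands the job in; it is judged then, once.
The state is a dict: "t": time; "joint_positions": joint angles; "joint_velocities": joint speeds; "joint_torque": joint torques, N m; "tcp_pos": TCP position; "ee_rot": TCP orientation; "force": force on the tool from outside, world axes, zero at the start; "wrist_torque": the same for the moment, N m; "opening": opening from 0.0 (shut) to 1.0 (fully open); "grasp_force": force on a finger pad.
Only numpy, scipy, OpenCV 4.12 (cv2) and the standard library are available. Lean on these libraries where they do the work, as an engineer would, in place of code of your own. Each camera call takes 0.05 s, during which the arm holds its last target. There are 200 camera calls.

## Task

The kettle is due for descaling, so open the white descaler bottle that stands in the one-handed bottle holder: first swing the clamp's lever back and down past its dead centre to the stop, so that the rubber pad grips the bottle and it cannot turn. Then press the childproof cap down, turn it counter-clockwise (seen from above) about a sixth of a turn while it is pressed, and lift it off, without turning or shifting the clamped bottle and without moving the mug or the glass. Finish still holding the cap in the gripper, upright and still, well clear and directly above the bottle's mouth, with the clamp still locked; do not put the cap down or let it go.

Things in the scene. Friction and masses are not known exactly. Their poses are not given: they have to be found in the camera images.
- holder: one-handed bottle holder fixed to the worktop: pale wooden board 262 x 96 x 12 mm with a grey V cradle (84 mm high) and a steel push-pull toggle clamp. Origin at worktop height under the middle of the bottle's seat. x axis: along the board from the clamp to the cradle (roughly to the robot's left); z up. The lever swings in the holder's x-z plane about a pivot 136 mm towards -x, 50 mm up.
- lever_pivot (a point): pivot pin of the clamp's lever, 50 mm above the worktop; its axis is the holder's y axis
- clamp_lever (a joint): angle of the clamp's lever, rad: 0 = upright, growing as it swings away from the bottle (to the holder's -x) and down. Starts between 0 and 0.3, pad clear of the bottle. The pad meets the bottle between 0.6 and 0.9; dead centre is 1.57 (lever level), the stop 1.67, where the pad's spring keeps it locked. Needs under 6 N at the grip.
- lever_grip (a point): middle of the black round grip of the lever, 80 mm from the pivot along the lever; the grip is 18 mm thick and reaches from 55 to 102 mm from the pivot
- clamp_pad: round black rubber pad, 30 mm across, at the end of the clamp's plunger, 50 mm above the worktop. Origin in the middle of its face; it presses the bottle into the cradle with about 30 N when locked
- bottle: white plastic descaler bottle, loose, round, 60 mm across and 134 mm high to its mouth without the cap, about 0.4 kg, standing on the holder's board (12 mm above the worktop). Origin in the middle of its underside, z up. It stands up to 7 mm in front of the cradle and slides home when clamped. Its neck has three bayonet lugs.
- bottle_mouth (a point): middle of the bottle's mouth, 134 mm above its underside
- bottle_side (a point): a point on the bottle's cylindrical side, 30 mm from its axis and 50 mm above its underside (shows whether the bottle turns)
- cap: white ribbed cap, 47 mm across, 27 mm high, 0.06 kg. Origin: middle of its lower edge, z up; 116 mm above the bottle's underside when locked. A spring (5 N) holds its 3 lugs up in pockets under the neck's lugs. Pressed 4 to 5.5 mm down (10 to 13 N, 5.5 is the stop) it turns counter-clockwise seen from above (stiff, about 0.5 N m), and lifts off at 45 to 75 degrees of turn, 60 best.
- cap_top (a point): middle of the cap's top face, 27 mm above its lower edge
- mug: white mug, 89 mm wide and 88 mm high, behind the holder; leave it alone. Origin in the middle of its underside
- glass: clear straight drinking glass, 80 mm across and 91 mm high, behind the clamp's end of the holder; leave it alone. Origin in the middle of its underside
Not all that is in view belongs to the job. Leave any orange look-alike of the cap alone.

How it is judged:
By the outcome, as a careful person would: the job done as asked, in the order asked, and still so for the second after the job is handed in, while the arm keeps its last pose, push and grip.
It also fails if it takes over 42 s, if anything falls off the work surface, if the arm or the gripper's body presses on something with over 40 N, if the wrist force passes 120 N, or if a joint passes its speed limit or range.

## Working session

There is one attempt and no reset: what is moved stays moved. The work goes in short steps, Python scripts to look and compute and a tool call to move; the robot and the scene stay as the last step left them, time stands still between calls to the robot, and variables do not carry over. Pictures are saved under pics/ and viewed, at most 10 in all, crops included, and the job is handed in when it is done.

Besides the shell and the picture viewer there is one more tool, called as name(argument=value, ...) on one line, values as JSON. step_arm: Moves the arm, as the interface text tells. Its arguments: {"type":"object","properties":{"plan":{"type":"array"},"hand":{"type":"number"},"squeeze":{"type":"number"}},"required":["plan"]}

```bash
mkdir -p pics; python3 - <<'E'
from bench import env,viewer
import cv2,numpy as np
for n in("scene","top"):
    im=viewer.capture(n); cv2.imwrite(f"pics/{n}0.png",im[:,:,::-1])
    c=viewer.get_calibration(n); print(n,c["fovy"],c["cx"],c["cy"],np.round(c["R"],4).tolist(),np.round(c["t"],1).tolist())
s=env.state(); print(s)
E
```

```text
scene 43.65383476941797 317.4218957095759 243.33985554231353 [[-0.4717, -0.8817, -0.0075], [-0.5596, 0.3059, -0.7702], [0.6814, -0.3591, -0.6377]] [232.8, 348.4, 771.6]
top 52.58225184332049 318.40426216001816 226.73483868721962 [[0.0193, -0.9998, -0.0086], [-0.9965, -0.0186, -0.0813], [0.0811, 0.0101, -0.9967]] [6.2, 486.6, 917.2]
{'t': 0.1, 'joint_positions': array([-7.02447399e+01,  1.58450030e+01,  8.62875944e+01,  3.34490960e-04,
        7.79645904e+01, -6.93206112e+00]), 'joint_velocities': array([ 0.06301887, -0.01664595, -0.06525868,  0.02904386, -0.00224838,
       -0.16101881]), 'joint_torque': array([ 1.56874958e-03, -4.17699802e+01, -2.46404904e+01, -1.78743103e-04,
        5.82070483e-03,  1.22300570e-06]), 'tcp_pos': array([ 258.06311683, -513.22753975,  192.5188811 ]), 'ee_rot': array([-1.79903562e+02, -1.20544514e-02,  2.66872411e+01]), 'force': array([-0.18172707, -0.12384408, -0.33100273]), 'wrist_torque': array([ 0.01133565, -0.03734588, -0.00144338]), 'grasp_force': 0.0, 'opening': 0.9983496600890429}
```

View pics/scene0.png

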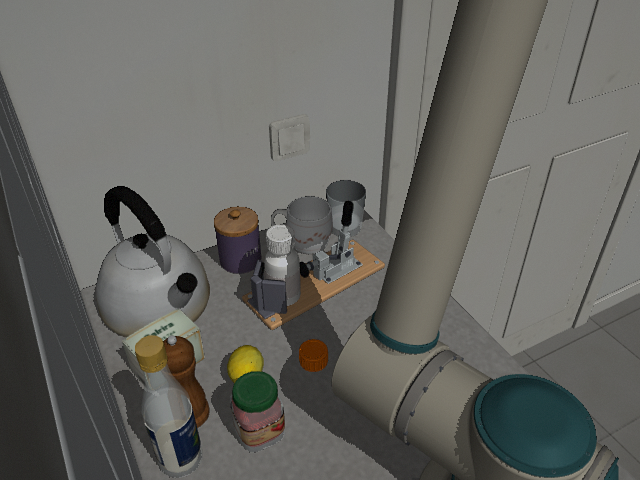

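View pics/top0.png

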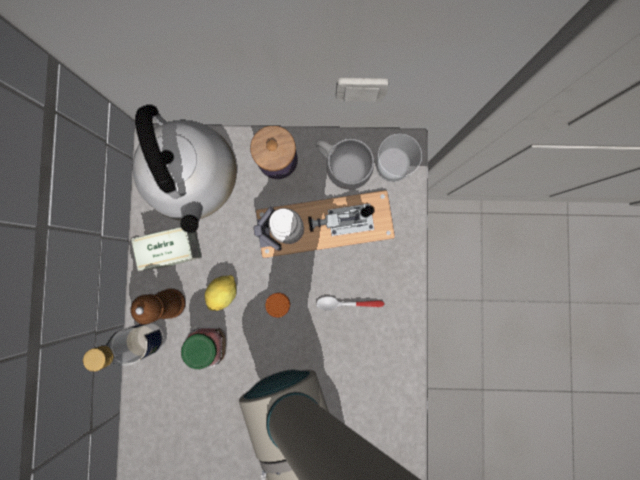

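The scene view shows the white cap on the bottle at about (279,238), the upright lever grip at (347,213) and an orange look-alike at (314,355). In the top view the cap is at (284,222), the grip at (367,210) and the orange cap at (277,305). The white ribbed cap on the bottle in the holder is the one meant. I'll enlarge it to confirm and measure.

```bash
cat > h.py <<'E'
import cv2,numpy as np
from bench import env,viewer
def cam(n):
    c=viewer.get_calibration(n); R=np.array(c["R"]);t=np.array(c["t"]);f=240/np.tan(np.radians(c["fovy"]/2))
    return R,t,f,c["cx"],c["cy"]
def ray(n,p):
    R,t,f,cx,cy=cam(n); d=R.T@np.array([(p[0]-cx)/f,(p[1]-cy)/f,1.]); return -R.T@t,d/np.linalg.norm(d)
def plane(n,p,z):
    o,d=ray(n,p); return o+d*(z-o[2])/d[2]
def tri(ps,pt):
    a,d=ray("scene",ps);b,e=ray("top",pt)
    s=np.linalg.lstsq(np.c_[d,-e],b-a,rcond=None)[0]; p=a+s[0]*d;q=b+s[1]*e
    return (p+q)/2,np.linalg.norm(p-q)
def proj(n,X):
    R,t,f,cx,cy=cam(n); v=R@np.array(X,float)+t; return np.array([cx+f*v[0]/v[2],cy+f*v[1]/v[2]])
E
python3 - <<'E'
import cv2,numpy as np
from h import *
a=cv2.imread("pics/scene0.png")[190:330,235:390];b=cv2.imread("pics/top0.png")[185:260,245:400]
a=cv2.resize(a,None,fx=4,fy=4,interpolation=cv2.INTER_CUBIC)
b=cv2.resize(b,None,fx=5,fy=5,interpolation=cv2.INTER_CUBIC)
g=lambda x:np.clip(x.astype(float)*1.6,0,255).astype(np.uint8)
cv2.imwrite("pics/a.png",g(a));cv2.imwrite("pics/b.png",g(b))
top=cv2.imread("pics/top0.png");hsv=cv2.cvtColor(top,cv2.COLOR_BGR2HSV)
m=cv2.inRange(hsv,(5,70,60),(22,255,255));m[:185]=0;m[262:]=0;m[:,:245]=0;m[:,400:]=0
pts=cv2.findNonZero(m);hull=cv2.convexHull(pts);r=cv2.minAreaRect(hull);print(r)
for p in cv2.boxPoints(r):print(p,plane("top",p,12).round(1))
E
```

```text
((324.5579833984375, 223.58212280273438), (48.716705322265625, 133.8960418701172), 81.38435363769531)
[254.7164  209.52782] [518.4 140.5  12. ]
[387.10153 189.46947] [ 562.6 -117.3   12. ]
[394.39957 237.63643] [ 468.5 -132.2   12. ]
[262.01443 257.69476] [424.8 123.6  12. ]
```

View pics/a.png

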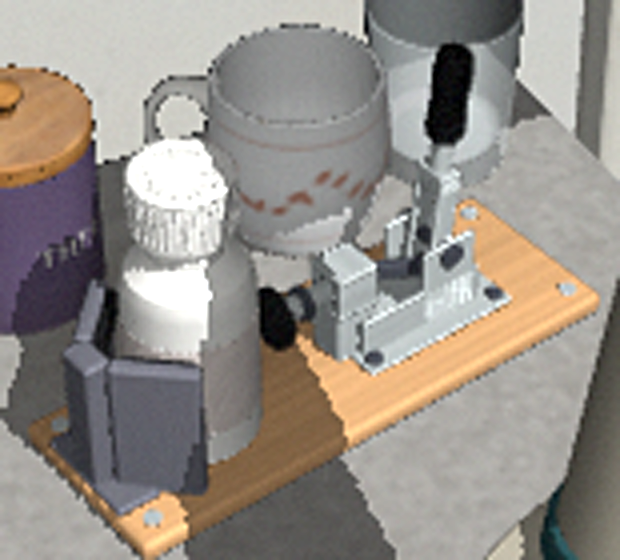

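View pics/b.png

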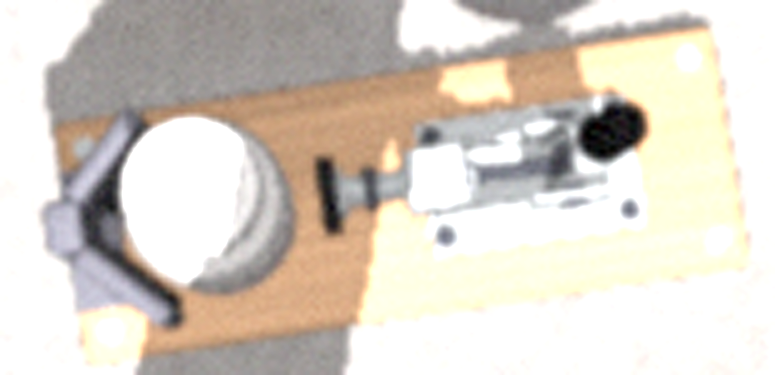

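The crops show the ribbed white cap on the bottle in the cradle (scene about (279,234), top about (283,222)), so it's the right one. The lever grip stands nearly upright at scene (347,214), top (367,211).

```bash
python3 - <<'E'
import cv2,numpy as np
from h import *
top=cv2.imread("pics/top0.png",0)
a=np.arctan2(132.0+124.7,471.6-515.5);u=np.array([np.cos(a),np.sin(a)]);v=np.array([-u[1],u[0]]);c=np.array([493.6,3.6])
print("yaw",np.degrees(a))
H=lambda P:np.round([(P[:2]-c)@u,(P[:2]-c)@v],1)
def show(k,P):print(k,np.round(P[0],1),"res",round(P[1],1),"holder(centre)",H(P[0]))
show("grip",tri((347,213.5),(367.2,211.2)))
show("cap",tri((278.8,233.8),(283.5,222)))
print("pad centre",H(plane("top",(311,224),50)),"pad axis row")
print(top[204:244:2,266:306:2])
# board edges per scene for check
up=cv2.resize(top[195:250,255:310],None,fx=4,fy=4,interpolation=cv2.INTER_CUBIC)
ci=cv2.HoughCircles(up,cv2.HOUGH_GRADIENT,1,20,param1=80,param2=12,minRadius=48,maxRadius=76)
print((ci[0][:5]/4+[255,195,0]).round(1) if ci is not None else None)
P=plane("top",(283.5,222),155);print("cap on z=155",P.round(1),H(P))
# side features of clamp: wood-base screws on holder
for p in((431,135),(446,236),(630,209),(603,104)):print(H(plane("top",(p[0]/5+245,p[1]/5+185),16)))
E
```

```text
yaw 99.70465503656182
grip [506.3 -68.1 126. ] res 1.4 holder(centre) [-72.8  -0.4]
cap [483.3  73.7 150.5] res 3.4 holder(centre) [70.9 -1.7]
pad centre [25.9  0.5] pad axis row
[[ 94  95  94  99  95  97  99  89  93  95  94  84  83  92  88  90  94  98
   98  94]
 [ 95  94  81  88  86  88  88  88  89  94  93 101  93  98 100  98  96  97
   96  94]
 [ 90  83  75  66  87  96 100 129 146 147 117  98  92  94  97 101 103 103
  102 106]
 [ 89 108  89  49  68 163 222 238 241 242 236 221 149  97 100 109 106 107
  106 106]
 [103 125  95  63 205 239 240 241 240 242 241 239 238 182 109  98 102 101
  104 105]
 [118 118  55 188 242 240 242 242 241 242 242 240 241 235 129 113  97 107
  103 102]
 [127  74 118 240 239 242 242 241 240 233 241 240 242 222 144 118 104  97
  101 103]
 [ 96  41 199 241 241 241 242 242 241 240 242 241 243 178 150 110 120  92
  101 102]
 [ 51  58 234 237 240 240 242 242 242 241 241 241 243 176 155 129 125 101
   95 104]
 [ 32  66 235 233 241 241 242 241 240 242 241 242 238 158 154 133 125 116
   90 106]
 [ 20  68 231 234 241 240 241 242 242 241 241 241 234 149 151 120 121 1
[... 265 characters left out ...]
01]
 [ 70  78 116 197 234 239 236 225 220 219 239 237 176 122 106 132 116  89
   78 105]
 [ 45  58 103 153 224 229 235 238 240 240 237 227 121 124 134 129 100  90
   84 115]
 [ 53  33  66 117 171 232 230 222 217 205 156 148 125 137 127  99  98  76
  108 117]
 [109  71  35  54 110 169 223 237 243 226 133 133 130 110  94  90  79  92
  114 119]
 [127 114  80  44  50  96 140 179 199 129 114 104  95  92  78  78  99 116
  117 119]
 [115 124 122  90  49  35  73 113 115  85  85  87  79  84  90 110 114 118
  115 114]]
[[282.6 222.4  13.6]
 [288.1 224.4  18.9]
 [277.1 227.1  14.1]
 [283.6 227.9  18.9]]
cap on z=155 [482.1  71.9 155. ] [69.2 -0.2]
[-16.  -19.8]
[-15.7  19.9]
[-87.7  20.3]
[-83.8 -21.7]
```

```bash
python3 - <<'E'
from h import *
a=np.radians(99.7);u=np.array([np.cos(a),np.sin(a),0]);v=np.array([-u[1],u[0],0]);c=np.array([493.6,3.6,0])
def vp(p,y):
    o,d=ray("scene",p); s=(y-(o-c)@v)/(d@v); X=o+s*d; return np.round([(X-c)@u,X[2]],1)
S=lambda x,y:(x/4+235,y/4+190)
for k,p,y in(("gtop",(455,46),0),("gbot",(443,140),0),("gmid",(449,93),0),("lever low",(437,170),0),("pin",(452,257),12),("pin",(452,257),16),("padface",(272,318),0),("captop",(175,175),0),("bottle base",(230,455),0)):print(k,vp(S(*p),y))
for piv in(-58,-62,-66,-70):
  for th in(0,.1,.2,.3):
    e=[c+u*(piv-r*np.sin(th))+np.array([0,0,50+r*np.cos(th)]) for r in(55,80,102)]
    print(piv,th,[np.round(proj("scene",x),1).tolist() for x in e],[np.round(proj("top",x),1).tolist() for x in e])
E
```

```text
gtop [-74.7 151.5]
gbot [-69.4 102.2]
gmid [-72.1 127.2]
lever low [-66.3  86.5]
pin [-66.5  42.7]
pin [-63.   47.3]
padface [27.8 49.2]
captop [ 74.1 153.4]
bottle base [ 53.7 -20.5]
-58 0 [[340.9, 226.2], [341.1, 214.9], [341.4, 204.8]] [[357.5, 213.9], [358.5, 212.3], [359.5, 210.8]]
-58 0.1 [[343.3, 225.1], [344.6, 213.4], [345.9, 202.9]] [[360.6, 213.4], [363.1, 211.6], [365.5, 209.9]]
-58 0.2 [[345.6, 224.3], [348.0, 212.3], [350.3, 201.5]] [[363.6, 213.0], [367.7, 211.0], [371.5, 209.1]]
-58 0.3 [[347.8, 223.8], [351.4, 211.6], [354.5, 200.6]] [[366.5, 212.6], [372.0, 210.4], [377.1, 208.4]]
-62 0 [[342.6, 225.3], [342.9, 214.1], [343.1, 203.9]] [[359.7, 213.5], [360.8, 211.9], [361.9, 210.4]]
-62 0.1 [[345.0, 224.3], [346.4, 212.6], [347.6, 202.0]] [[362.8, 213.1], [365.5, 211.3], [367.9, 209.6]]
-62 0.2 [[347.3, 223.5], [349.8, 211.5], [352.0, 200.6]] [[365.8, 212.7], [370.0, 210.6], [373.8, 208.8]]
-62 0.3 [[349.5, 223.0], [353.1, 210.7], [356.2, 199.8]] [[368.7, 212.3], [374.3, 210.1], [379.5, 208.1]]
-66 0 [[344.3, 224.5], [344.6, 213.2], [344.9, 203.1]] [[362.0, 213.2], [363.2, 211.6], [364.3, 210.1]]
-66 0.1 [[346.7, 223.4], [348.1, 211.7], [349.4, 201.2]] [[365.1, 212.7], [367.8, 210.9], [370.3, 209.2]]
-66 0.2 [[349.0, 222.6], [351.5, 210.6], [353.8, 199.8]] [[368.1, 212.3], [372.3, 210.3], [376.2, 208.4]]
-66 0.3 [[351.2, 222.1], [354.8, 209.9], [358.0, 199.0]] [[371.0, 211.9], [376.6, 209.7], [381.9, 207.7]]
-70 0 [[346.1, 223.6], [346.4, 212.4], [346.7, 202.2]] [[364.2, 212.8], [365.5, 211.2], [366.7, 209.7]]
-70 0.1 [[348.4, 222.6], [349.8, 210.9], [351.1, 200.4]] [[367.3, 212.4], [370.1, 210.6], [372.7, 208.8]]
-70 0.2 [[350.7, 221.8], [353.2, 209.8], [355.5, 199.0]] [[370.3, 212.0], [374.6, 209.9], [378.6, 208.0]]
-70 0.3 [[352.9, 221.3], [356.5, 209.1], [359.7, 198.1]] [[373.2, 211.6], [379.0, 209.4], [384.3, 207.3]]
```

step_arm(plan=[[0, 0, -0.4, 0, 0, -8.1], [0, 0, -0.4, 0, 0, -8.1], [0, 0, -0.4, 0, 0, -8.1], [0, 0, -0.4, 0, 0, -8.1], [0, 0, -0.4, 0, 0, -8.1], [0, 0, -0.4, 0, 0, -8.1], [0, 0, -0.4, 0, 0, -8.1], [0, 0, -0.4, 0, 0, -8.1], [0, 0, -0.4, 0, 0, -8.1]], hand=5)

```text
t: 1.0
tcp_pos: [258.1, -513.4, 228.9]
ee_rot: [-180.0, -0.1, 99.9]
force: [0.2, 0.1, 0.6]
opening: 0.587
grasp_force: 0.0
```

```bash
cat >> h.py <<'E'
from scipy.spatial.transform import Rotation as Ro
def to(P,yaw=None):
    "shift in tool axes (cm) from measured pose to world P; prints state"
    s=env.state();R=Ro.from_euler("xyz",s["ee_rot"],degrees=True).as_matrix()
    print("t",round(s["t"],2),"tcp",s["tcp_pos"].round(1),"rot",s["ee_rot"].round(1),"F",s["force"].round(1),"M",s["wrist_torque"].round(2),"op",round(85.4*s["opening"],1),"g",round(s["grasp_force"],1),"j",s["joint_positions"].round(0))
    print("  shift cm",(R.T@(np.array(P)-s["tcp_pos"])/10).round(2))
E
python3 -c "
from h import *
to([505.9,-68.4,190])
print('glass',plane('top',(399,155),91),'mug',plane('top',(350,162),88))"
```

```text
t 1.0 tcp [ 258.1 -513.4  228.9] rot [-1.80e+02 -1.00e-01  9.99e+01] F [0.2 0.1 0.6] M [ 0.01 -0.02  0.01] op 50.1 g 0.0 j [-70.  15.  83.  -0.  83. -80.]
  shift cm [39.56 32.07  3.93]
glass [ 612.85956803 -127.91428502   91.        ] mug [599.18827312 -40.06386718  88.        ]
```

step_arm(plan=[[3.3, 2.67, 0.3, 0, 0, 0], [3.3, 2.67, 0.3, 0, 0, 0], [3.3, 2.67, 0.3, 0, 0, 0], [3.3, 2.67, 0.3, 0, 0, 0], [3.3, 2.67, 0.3, 0, 0, 0], [3.3, 2.67, 0.3, 0, 0, 0], [3.3, 2.67, 0.3, 0, 0, 0], [3.3, 2.67, 0.3, 0, 0, 0], [3.3, 2.67, 0.3, 0, 0, 0], [3.3, 2.67, 0.3, 0, 0, 0], [3.3, 2.67, 0.3, 0, 0, 0], [3.3, 2.67, 0.3, 0, 0, 0]])

```text
t: 2.2
tcp_pos: [508.6, -68.2, 192.9]
ee_rot: [-180.0, 0.0, 99.6]
force: [1.1, -1.0, -0.5]
opening: 0.587
grasp_force: 0.0
```

```bash
python3 -c "
from h import *
to([505.9,-68.4,125])
a=viewer.capture('scene')[150:300,260:420,::-1];b=viewer.capture('top')[160:260,260:420,::-1]
z=lambda x:cv2.resize(x,None,fx=2.4,fy=2.4,interpolation=cv2.INTER_CUBIC)
p=np.zeros((360,780,3),np.uint8);A=z(a);B=z(b);p[:A.shape[0],:A.shape[1]]=A;p[:B.shape[0],390:390+B.shape[1]]=B
cv2.imwrite('pics/c.png',cv2.convertScaleAbs(p,alpha=1.5))"
```

```text
t 2.2 tcp [508.6 -68.2 192.9] rot [-180.     0.    99.6] F [ 1.1 -1.  -0.5] M [-0.05 -0.03  0.01] op 50.1 g 0.0 j [-15.  10.  94.  -0.  76. -25.]
  shift cm [ 0.03 -0.26  6.79]
```

View pics/c.png

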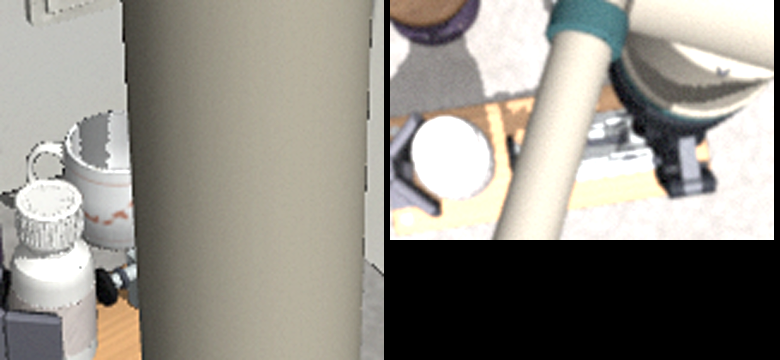

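The arm hides the lever in both views; the cap is fully lit in the top view at about (286,225). I'll go down around the grip, which has 16 mm of clearance on each side.

step_arm(plan=[[0, -0.1, 1.3, 0, 0, 0], [0, -0.1, 1.3, 0, 0, 0], [0, 0, 1.3, 0, 0, 0], [0, 0, 1.3, 0, 0, 0], [0, 0, 1.3, 0, 0, 0], [0, 0, 0, 0, 0, 0]])

```text
t: 2.9
tcp_pos: [504.2, -70.4, 126.4]
ee_rot: [-179.7, -0.1, 99.6]
force: [-0.5, -0.2, -0.4]
opening: 0.582
grasp_force: 0.0
```

step_arm(plan=[[0, 0, 0, 0, 0, 0], [0, 0, 0, 0, 0, 0], [0, 0, 0, 0, 0, 0], [0, 0, 0, 0, 0, 0]], hand=1.0, squeeze=25)

```text
t: 3.3
tcp_pos: [506.6, -70.4, 128.9]
ee_rot: [179.9, 0.0, 99.6]
force: [-0.7, 0.4, -0.7]
opening: 0.115
grasp_force: 0.0
```

```bash
python3 -c "
from h import *
to([505.9,-68.4,125])"
```

```text
t 3.3 tcp [506.6 -70.4 128.9] rot [179.9   0.   99.6] F [-0.7  0.4 -0.7] M [0.02 0.06 0.04] op 9.8 g 0.0 j [-16.  13. 100.  -0.  67. -25.]
  shift cm [ 0.21 -0.04  0.39]
```

```bash
python3 -c "
from h import *
s=env.state();P=s['tcp_pos']
for n in('top','scene'):print(n,proj(n,P),proj(n,P+[0,0,73]))
b=viewer.capture('top')[170:250,290:440,::-1];cv2.imwrite('pics/d0.png',b)
print([np.round(proj('top',P+[0,0,19]+np.array(d)),0) for d in((40,0,0),(-40,0,0))])
cv2.imwrite('pics/d.png',cv2.convertScaleAbs(cv2.resize(b,None,fx=5,fy=5,interpolation=cv2.INTER_CUBIC),alpha=1.8))"
```

```text
top [368.38685949 210.65329425] [372.79125654 205.29684136]
scene [348.4820931  211.73333248] [349.58582596 177.03404019]
[array([370., 186.]), array([369., 233.])]
```

View pics/d.png

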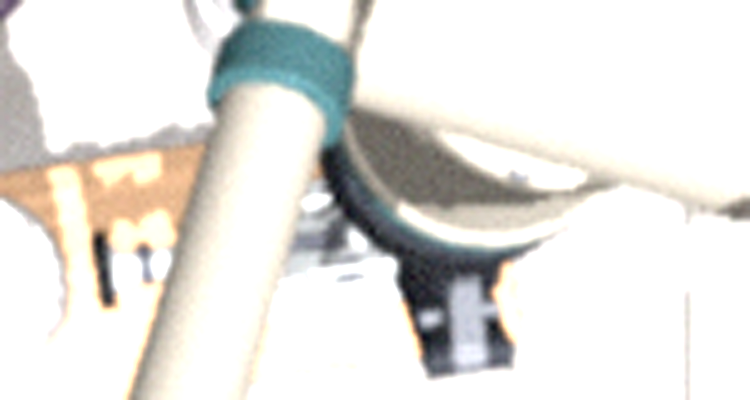

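The fingers closed to 10 mm without touching anything, so the grip isn't between the pads. I'll open, lift and back away to look.

step_arm(plan=[[0, 0, 0, 0, 0, 0], [0, 0, 0, 0, 0, 0], [0, 0, -3, 0, 0, 0], [0, 0, -3, 0, 0, 0], [-2, -4, -2, 0, 0, 0], [-2, -4, 0, 0, 0, 0], [-2, -4, 0, 0, 0, 0], [-2, -4, 0, 0, 0, 0], [-1, -2, 0, 0, 0, 0], [0, 0, 0, 0, 0, 0], [0, 0, 0, 0, 0, 0]], hand=5)

```text
t: 4.45
tcp_pos: [344.1, -189.0, 208.5]
ee_rot: [179.9, 0.0, 99.5]
force: [1.3, 0.5, -0.6]
opening: 0.586
grasp_force: 0.0
```

```bash
python3 -c "
from h import *
to([505.9,-68.4,125])
s=env.state();P=s['tcp_pos']
A=viewer.capture('scene')[:,:,::-1];B=viewer.capture('top')[:,:,::-1]
cv2.imwrite('pics/e_s.png',A);cv2.imwrite('pics/e_t.png',B)
for n in('top','scene'):print(n,proj(n,P))
a=A[150:330,230:430];b=B[170:320,250:450]
z=lambda x:cv2.resize(x,None,fx=2,fy=2,interpolation=cv2.INTER_CUBIC)
p=np.zeros((360,800,3),np.uint8);p[:,:400]=z(a);p[:300,400:]=z(b)
cv2.imwrite('pics/e.png',cv2.convertScaleAbs(p,alpha=1.3))"
```

```text
t 4.45 tcp [ 344.1 -189.   208.5] rot [179.9   0.   99.5] F [ 1.3  0.5 -0.6] M [-0.01 -0.    0.04] op 50.0 g 0.0 j [-39.  -1. 104.   0.  77. -49.]
  shift cm [ 9.23 17.93  8.37]
top [450.55150116 312.73430658]
scene [467.40647406 203.4761975 ]
```

View pics/e.png

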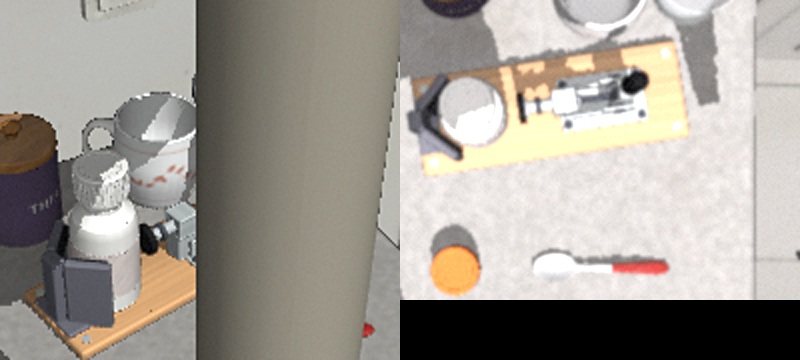

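The top view shows the grip unmoved at (367,210). Next I'll check in the saved picture that the real gripper is where its TCP projects, (450,313).

```bash
python3 -c "
import cv2
B=cv2.imread('pics/e_t.png')[200:400,360:620]
cv2.imwrite('pics/f.png',cv2.convertScaleAbs(cv2.resize(B,None,fx=3,fy=3,interpolation=cv2.INTER_CUBIC),alpha=1.4))
from h import *
P=np.array([344.1,-189,208.5])
y=np.array([.986,.165,0])
for k in(-32,32):
  for h in(0,19,40,73):print(k,h,(proj('top',P+y*k+[0,0,h])-[360,200])*3)"
```

```text
-32 0 [282.30746304 401.90674568]
-32 19 [292.7727125  407.28886522]
-32 40 [305.00504937 413.5797711 ]
-32 73 [325.79468696 424.27156733]
32 0 [260.98475481 275.0628394 ]
32 19 [270.81246414 277.06549451]
32 40 [282.29493489 279.40535093]
32 73 [301.7985752  283.37973231]
```

View pics/f.png

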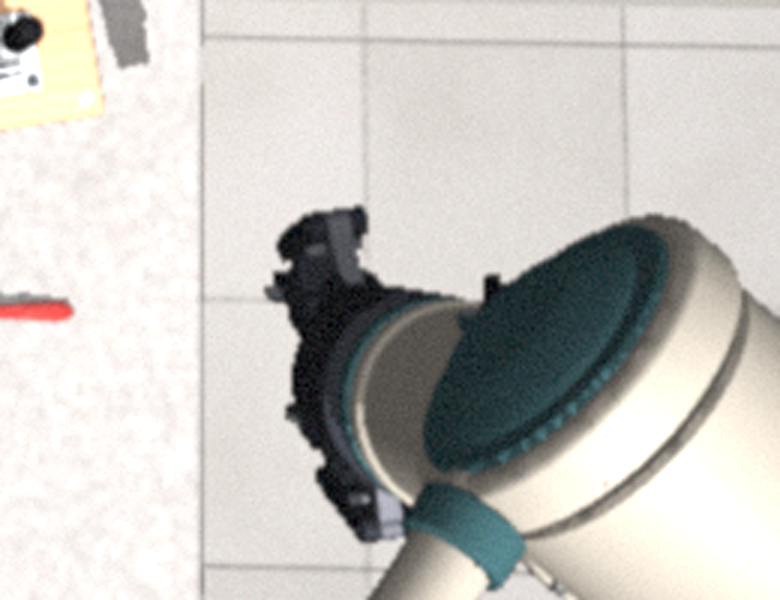

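The gripper is where it should be to within about 5 mm (fingertips at crop (275,290) and (293,412)). I won't rely on a pinch. I'll push the lever over with the shut fingers, starting from its bottle side.

step_arm(plan=[[2.1, 3, 0.3, 0, 0, 0], [2.1, 3, 0.3, 0, 0, 0], [2.1, 3, 0.3, 0, 0, 0], [2.1, 3, 0.3, 0, 0, 0], [2.1, 3, 0.3, 0, 0, 0], [2.1, 3, 0.3, 0, 0, 0], [0, 0, 2, 0, 0, 0], [0, 0, 2, 0, 0, 0], [0, 0, 2, 0, 0, 0], [0, 0, 0, 0, 0, 0], [0, 0, 0, 0, 0, 0]], hand=0)

```text
t: 5.65
tcp_pos: [500.7, -33.8, 130.2]
ee_rot: [-180.0, -0.0, 99.7]
force: [-0.6, -0.3, 0.5]
opening: -0.004
grasp_force: 0.0
```

```bash
python3 -c "
from h import *
a=np.radians(99.7);u=np.array([np.cos(a),np.sin(a)]);c=np.array([493.6,3.6])
P=np.r_[c+u*(-38),130];to(P)
q=None
for th in np.r_[.12,np.arange(.3,1.75,.15),1.72]:
  C=80*np.array([-np.sin(th),np.cos(th)])+9*np.array([np.cos(th),np.sin(th)]);n=np.array([-63+11+C[0],50+C[1]])
  if q is None:print(th.round(2),n.round(1))
  else:print(th.round(2),n.round(1),'dx cm',((n-q)/10*[1,-1]).round(2))
  q=n"
```

```text
t 5.65 tcp [500.7 -33.8 130.2] rot [-180.    -0.    99.7] F [-0.6 -0.3  0.5] M [-0.03  0.02  0.04] op -0.3 g 0.0 j [-12.  12. 101.   0.  67. -22.]
  shift cm [ 0.01 -0.07  0.02]
0.12 [-52.6 130.5]
0.3 [-67.  129.1] dx cm [-1.44  0.14]
0.45 [-78.7 126. ] dx cm [-1.16  0.31]
0.6 [-89.7 121.1] dx cm [-1.11  0.48]
0.75 [-99.9 114.7] dx cm [-1.02  0.64]
0.9 [-109.1  106.8] dx cm [-0.91  0.79]
1.05 [-116.9   97.6] dx cm [-0.78  0.92]
1.2 [-123.3   87.4] dx cm [-0.64  1.02]
1.35 [-128.1   76.3] dx cm [-0.48  1.11]
1.5 [-131.2   64.6] dx cm [-0.31  1.17]
1.65 [-132.5   52.6] dx cm [-0.13  1.2 ]
1.72 [-132.4   47. ] dx cm [0.   0.56]
```

step_arm(plan=[[-0.75, -0.05, 0, 0, 0, 0], [-0.75, 0, 0, 0, 0, 0], [-0.7, 0, 0.05, 0, 0, 0], [-0.7, 0, 0.1, 0, 0, 0], [-0.6, 0, 0.15, 0, 0, 0], [-0.6, 0, 0.15, 0, 0, 0]])

```text
t: 6.25
tcp_pos: [506.6, -76.1, 125.7]
ee_rot: [180.0, 0.0, 99.6]
force: [-0.4, -1.5, -0.1]
opening: 0.001
grasp_force: 0.0
```

```bash
python3 -c "
from h import *
a=np.radians(99.7);u=np.array([np.cos(a),np.sin(a)]);c=np.array([493.6,3.6])
P=np.r_[c+u*(-78.7),126];to(P)
B=viewer.capture('top')
cv2.imwrite('pics/g_t.png',B[:,:,::-1])
b=B[185:235,345:420].max(2);n,l,s,ce=cv2.connectedComponentsWithStats((b<45).astype(np.uint8))
print([(s[i,:4]+[345,185,0,0],s[i,4],ce[i].round(1)+[345,185]) for i in range(1,n) if s[i,4]>15])
"
```

```text
t 6.25 tcp [506.6 -76.1 125.7] rot [180.    0.   99.6] F [-0.4 -1.5 -0.1] M [ 0.04  0.01 -0.01] op 0.1 g 0.0 j [-16.  13. 100.  -0.  67. -26.]
  shift cm [ 0.2   0.06 -0.03]
[(array([359, 200,  34,  32]), np.int32(204), array([373. , 218.5]))]
```

```bash
cat >> h.py <<'E'
def pad(im):
    b=im[212:238,296:322].max(2); m=(b<60)
    ys,xs=np.nonzero(m); return (xs.mean()+296,ys.mean()+212,m.sum()) if m.any() else None
E
python3 -c "
from h import *
for f in('top0','e_t','g_t'):print(f,pad(cv2.imread(f'pics/{f}.png')))"
```

```text
top0 (np.float64(311.5217391304348), np.float64(223.2826086956522), np.int64(46))
e_t (np.float64(310.14285714285717), np.float64(222.76190476190476), np.int64(21))
g_t (np.float64(310.09090909090907), np.float64(222.6818181818182), np.int64(22))
```

```bash
python3 -c "
from h import *
A=viewer.capture('scene')[:,:,::-1]
b=cv2.resize(cv2.imread('pics/g_t.png')[180:260,310:430],None,fx=4,fy=4,interpolation=cv2.INTER_CUBIC)
a=cv2.resize(A[120:320,250:450],None,fx=1.55,fy=1.55)
p=np.zeros((320,800,3),np.uint8);p[:,:480]=b;p[:310,485:795]=a
cv2.imwrite('pics/g.png',cv2.convertScaleAbs(p,alpha=1.5))
P=env.state()['tcp_pos'];print((proj('top',P)-[310,180])*4,(proj('top',P+[0,0,60])-[310,180])*4)"
```

```text
[246.23977039 123.74589031] [261.3970029  106.59458642]
```

View pics/g.png

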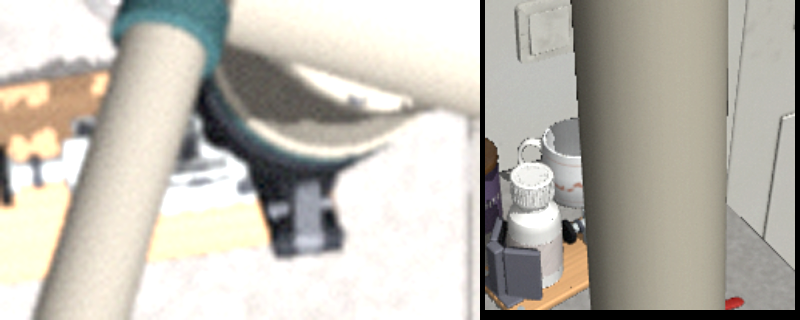

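The lever pad hasn't moved (still at px 310,222.7), so the fingers are missing the lever and something in my tool position is wrong. I'll move to open space beside the bottle, where the scene camera can see the fingertips, and check where they really are.

step_arm(plan=[[0, 0, -4, 0, 0, 0], [0, 0, -4, 0, 0, 0], [4, 0, -2, 0, 0, 0], [4, 0, 0, 0, 0, 0], [4, 0, 0, 0, 0, 0], [4, 0, 0, 0, 0, 0], [4, 0, 0, 0, 0, 0], [4, 0, 0, 0, 0, 0], [0, 0, 0, 0, 0, 0], [0, 0, 0, 0, 0, 0]])

```text
t: 7.35
tcp_pos: [466.2, 161.9, 225.7]
ee_rot: [-180.0, 0.0, 99.7]
force: [0.1, 0.2, -0.3]
opening: 0.001
grasp_force: 0.0
```

```bash
python3 -c "
from h import *
to([481.3,75.6,230])
A=viewer.capture('scene')[:,:,::-1];B=viewer.capture('top')[:,:,::-1]
cv2.imwrite('pics/h_s.png',A);cv2.imwrite('pics/h_t.png',B)
P=env.state()['tcp_pos'];s=proj('scene',P);t=proj('top',P);print(s,t)
a=A[30:250,180:400].copy();b=B[140:300,180:400].copy()
cv2.circle(a,tuple((s-[180,30]).round().astype(int).tolist()),2,(0,0,255),-1);cv2.circle(b,tuple((t-[180,140]).round().astype(int).tolist()),2,(0,0,255),-1)
p=np.zeros((396,794,3),np.uint8);p[:,:396]=cv2.resize(a,None,fx=1.8,fy=1.8,interpolation=2);p[:288,398:]=cv2.resize(b,None,fx=1.8,fy=1.8,interpolation=2)
cv2.imwrite('pics/h.png',cv2.convertScaleAbs(p,alpha=1.5))"
```

```text
t 7.35 tcp [466.2 161.9 225.7] rot [-180.     0.    99.7] F [ 0.1  0.2 -0.3] M [-0.03 -0.02  0.07] op 0.1 g 0.0 j [11.  8. 92. -0. 80.  1.]
  shift cm [-8.76  0.03 -0.42]
[229.2744424  218.05641093] [220.65447542 226.85037948]
```

View pics/h.png

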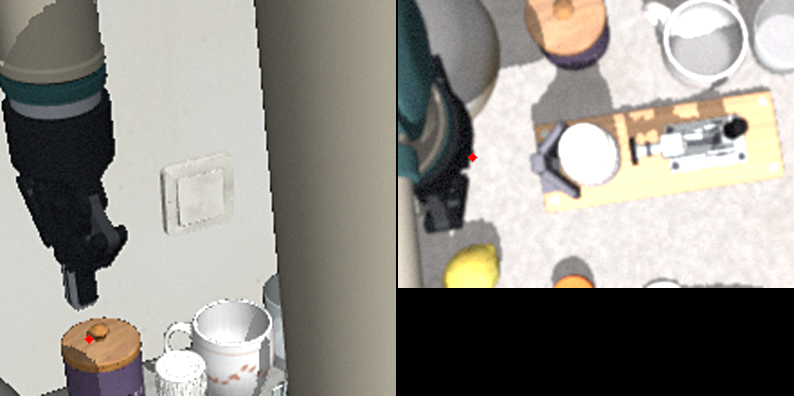

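The red dot at (229,218) is where the TCP should project, but the real fingertips are at about (224,200) in the scene view. They sit clearly higher than the pose reports, so I'll work out the offset.

```bash
python3 -c "
from h import *
P=np.array([466.2,161.9,225.7])
A=cv2.imread('pics/h_s.png');m=(A.max(2)<75).astype(np.uint8);m[:, :205]=0;m[:,250:]=0;m[:150]=0;m[206:]=0
ys,xs=np.nonzero(m);print('lowest',ys.max(),xs[ys>ys.max()-2], [ (y,xs[ys==y].min(),xs[ys==y].max()) for y in range(185,206,3) if (ys==y).any()])
for h in(0,20,25,30,35,40):print(h,proj('scene',P+[0,0,h]),proj('scene',P+[-5,0,h]))
# lever & cap consistency between cams with h_t
B=cv2.imread('pics/h_t.png');g=cv2.cvtColor(B,6)
up=cv2.resize(g[195:250,255:310],None,fx=4,fy=4,interpolation=cv2.INTER_CUBIC)
ci=cv2.HoughCircles(up,cv2.HOUGH_GRADIENT,1,20,param1=80,param2=12,minRadius=48,maxRadius=80);print((ci[0][:3]/4+[255,195,0]).round(1))
print(pad(B))"
```

```text
lowest 202 [221 223 226 223] [(185, np.int64(215), np.int64(232)), (188, np.int64(215), np.int64(233)), (191, np.int64(216), np.int64(233)), (194, np.int64(216), np.int64(234)), (197, np.int64(218), np.int64(232)), (200, np.int64(220), np.int64(226))]
0 [228.55085399 218.49091432] [229.80727237 220.29220615]
20 [227.15203469 207.57278329] [228.42137878 209.35774544]
25 [226.7959308  204.79330428] [228.06854056 206.57391294]
30 [226.43721088 201.99340648] [227.71310009 203.76954908]
35 [226.07584599 199.17286404] [227.35502846 200.94442589]
40 [225.71180677 196.33144779] [226.99429636 198.09831199]
[[284.6 224.4  16.2]
 [288.4 227.9  16. ]
 [278.1 223.6  17.9]]
(np.float64(310.0769230769231), np.float64(223.03846153846155), np.int64(26))
```

The fingertips are about 31 mm above the reported TCP, which explains both misses. I'll repeat the push with z lowered by that amount.

step_arm(plan=[[-4, 0, 0, 0, 0, 0], [-4, 0, 0, 0, 0, 0], [-4, 0, 0, 0, 0, 0], [-4, 0, 0, 0, 0, 0], [-3.9, 0, 0, 0, 0, 0], [0, 0, 3.2, 0, 0, 0], [0, 0, 3.2, 0, 0, 0], [0, 0, 3.2, 0, 0, 0], [0, 0, 3.1, 0, 0, 0], [0, 0, 0, 0, 0, 0], [0, 0, 0, 0, 0, 0]])

```text
t: 8.55
tcp_pos: [499.8, -36.0, 99.1]
ee_rot: [-180.0, 0.0, 99.5]
force: [0.3, 1.0, -0.4]
opening: -0.001
grasp_force: 0.0
```

step_arm(plan=[[-0.75, 0, 0, 0, 0, 0], [-0.75, 0, 0, 0, 0, 0], [-0.7, 0, 0.05, 0, 0, 0], [-0.7, 0, 0.1, 0, 0, 0], [-0.6, 0, 0.15, 0, 0, 0], [-0.6, 0, 0.15, 0, 0, 0]])

```text
t: 9.15
tcp_pos: [506.8, -75.9, 94.3]
ee_rot: [180.0, 0.0, 99.6]
force: [0.3, 0.5, 0.1]
opening: -0.001
grasp_force: 0.3
```

```bash
python3 -c "
from h import *
a=np.radians(99.7);u=np.array([np.cos(a),np.sin(a)]);c=np.array([493.6,3.6])
to(np.r_[c+u*(-78.7),95]);print(pad(viewer.capture('top')))"
```

```text
t 9.15 tcp [506.8 -75.9  94.3] rot [180.    0.   99.6] F [0.3 0.5 0.1] M [ 0.1  -0.04  0.05] op -0.1 g 0.3 j [-16.  15. 103.  -0.  62. -26.]
  shift cm [ 0.19  0.04 -0.07]
(np.float64(307.55555555555554), np.float64(223.11111111111111), np.int64(27))
```

The pad is moving now (310 to 307.5 px). I'll continue along the arc.

step_arm(plan=[[-0.55, 0, 0.24, 0, 0, 0], [-0.56, 0, 0.24, 0, 0, 0], [-0.51, 0, 0.32, 0, 0, 0], [-0.51, 0, 0.32, 0, 0, 0], [-0.46, 0, 0.4, 0, 0, 0], [-0.45, 0, 0.4, 0, 0, 0], [-0.39, 0, 0.46, 0, 0, 0], [-0.39, 0, 0.46, 0, 0, 0], [-0.32, 0, 0.51, 0, 0, 0], [-0.32, 0, 0.51, 0, 0, 0]])

```text
t: 10.2
tcp_pos: [514.3, -119.7, 55.4]
ee_rot: [180.0, 0.0, 99.6]
force: [-0.1, 0.5, 2.5]
opening: 0.001
grasp_force: 1.0
```

step_arm(plan=[[-0.24, 0, 0.55, 0, 0, 0], [-0.24, 0, 0.56, 0, 0, 0], [-0.15, 0, 0.58, 0, 0, 0], [-0.15, 0, 0.59, 0, 0, 0], [-0.06, 0, 0.6, 0, 0, 0]])

```text
t: 10.7
tcp_pos: [515.4, -127.7, 26.3]
ee_rot: [-180.0, -0.0, 99.6]
force: [-0.3, -0.5, 1.0]
opening: 0.002
grasp_force: 0.6
```

```bash
python3 -c "
from h import *
a=np.radians(99.7);u=np.array([np.cos(a),np.sin(a)]);c=np.array([493.6,3.6])
to(np.r_[c+u*(-132.5),21]);B=viewer.capture('top');cv2.imwrite('pics/i_t.png',B[:,:,::-1]);print(pad(B))"
```

```text
t 10.7 tcp [ 515.4 -127.7   26.3] rot [-180.    -0.    99.6] F [-0.3 -0.5  1. ] M [-0.16 -0.09  0.03] op 0.2 g 0.6 j [-21.  21. 106.  -0.  54. -31.]
  shift cm [0.06 0.06 0.53]
(np.float64(302.53125), np.float64(223.78125), np.int64(32))
```

Next I'll press down in small steps until the stop pushes back.

step_arm(plan=[[0, 0, 0.35, 0, 0, 0], [0, 0, 0.3, 0, 0, 0], [0, 0, 0, 0, 0, 0]])

```text
t: 11.05
tcp_pos: [514.7, -127.0, 19.7]
ee_rot: [-179.9, -0.1, 99.6]
force: [0.3, 0.5, 0.3]
opening: 0.001
grasp_force: 0.0
```

step_arm(plan=[[0, 0, 0.3, 0, 0, 0], [0, 0, 0, 0, 0, 0]])

```text
t: 11.25
tcp_pos: [515.1, -127.3, 17.1]
ee_rot: [-180.0, -0.0, 99.6]
force: [0.7, 0.4, -0.6]
opening: 0.001
grasp_force: 0.0
```

step_arm(plan=[[0, 0, 0.3, 0, 0, 0], [0, 0, 0, 0, 0, 0]])

```text
t: 11.45
tcp_pos: [515.7, -127.6, 14.6]
ee_rot: [180.0, 0.0, 99.6]
force: [0.6, 0.9, 1.3]
opening: 0.001
grasp_force: 0.8
```

step_arm(plan=[[0, 0, 0.3, 0, 0, 0], [0, 0, 0, 0, 0, 0]])

```text
t: 11.65
tcp_pos: [516.0, -127.6, 13.8]
ee_rot: [179.9, 0.0, 99.6]
force: [-3.4, 2.0, 17.2]
opening: -0.001
grasp_force: 8.7
```

The stop pushes back with 17 N, so the lever is down. I'll lift away and measure the clamped bottle.

step_arm(plan=[[0, 0, -2, 0, 0, 0], [0, 0, -3.5, 0, 0, 0], [0, 0, -4, 0, 0, 0], [0, 0, -4, 0, 0, 0], [0, 0, -1.5, 0, 0, 0]], hand=7.5)

```text
t: 12.15
tcp_pos: [517.5, -128.4, 165.6]
ee_rot: [179.6, 0.2, 99.6]
force: [0.5, -0.0, -0.6]
opening: 0.845
grasp_force: 0.0
```

```bash
python3 -c "
from h import *
A=viewer.capture('scene')[:,:,::-1];B=viewer.capture('top')[:,:,::-1]
cv2.imwrite('pics/j_s.png',A);cv2.imwrite('pics/j_t.png',B);to([481.3,75.6,150]);print(pad(B))
e=np.array([np.cos(np.linspace(0,2*np.pi,72)),np.sin(np.linspace(0,2*np.pi,72)),0*np.linspace(0,1,72)]).T
C=np.array([481.3,75.6,155])
for n in('scene','top'):
  for z,r in((155,23.5),(128,23.5),(110,30)):
    q=np.array([proj(n,[C[0],C[1],z]+r*k) for k in e]);print(n,z,q.mean(0).round(1),q.min(0).round(1),q.max(0).round(1))
g=cv2.cvtColor(A,6);t=cv2.cvtColor(B,6)
print('scene');print(g[221:262:2,258:304:2])
print('top');print(t[204:246:2,262:308:2])"
```

```text
t 12.25 tcp [ 517.2 -128.2  164.2] rot [179.7   0.2  99.6] F [ 0.9 -0.3 -0.3] M [ 0.   -0.02 -0.03] op 75.1 g 0.0 j [-21.  13.  94.  -0.  72. -31.]
  shift cm [20.7  -0.15  1.35]
(np.float64(302.5151515151515), np.float64(223.93939393939394), np.int64(33))
scene 155 [279.1 232.7] [264.7 223.9] [293.7 242. ]
scene 128 [279.9 245.5] [265.8 236.6] [294.2 254.8]
scene 110 [280.4 253.8] [262.5 242.4] [298.4 265.7]
top 155 [281.2 222.3] [267.  208.3] [295.4 236.7]
top 128 [282.6 223.7] [268.8 210.2] [296.3 237.6]
top 110 [283.4 224.6] [266.2 207.7] [300.6 242. ]
scene
[[ 29 127 127 126 126 125 126 139 117 125 125 124 125 129  23  71  74  92
  102 110 118 131 150]
 [136 124 124 127 125 126 125 148 124 126 126 116 119  44  55  75  82  89
   97 110 119 127 131]
 [ 23 128 126 126 125 125 123 128 151 127 116 103  96  68  48  69  82  92
  105 105 108 120 128]
 [ 33 128 126 124 126 119  94 168 176 175 161 169 177 173 169  71  68  91
  103 111 119 125 130]
 [ 38 130 122 118  71 168 185 161 146 149 162 152 136 162 147 170  94  91
  102 111 119 125 131]
 [ 20  49  51 102 167 179 162 163 164 162 162 
[... 2848 characters left out ...]
178 149  61  36 153]
 [ 52  46  78 118 222 241 246 239 234 240 240 234 242 246 209 219 243 234
  156 130 138  93 160]
 [ 86  49  41  73 169 226 240 244 246 247 245 245 237 217 220 245 241 196
  152 138 198 203 204]
 [126 102  60  35  90 193 237 237 229 229 220 221 223 240 246 244 212 165
  139 169 211 208 205]
 [129 129 114  76  35  93 189 237 244 245 245 246 247 246 235 206 173 146
  158 201 204 202 203]
 [124 125 133 124  89  43  75 148 210 228 228 231 228 216 192 168 159 166
  201 206 206 209 207]
 [129 125 124 137 129  99  50  53 121 152 181 186 178 168 165 167 186 203
  208 207 204 202 203]
 [134 134 132 125 129 131 112  67  34  67 185 190 174 188 195 200 204 199
  201 200 202 205 204]]
```

The cap centre is within about 1 mm of (481.5, 76.5) in both views: top disc 267.5–293.5 px, scene 265.5–291.5 px. The pad is pressed home. Moving above the cap.

step_arm(plan=[[4, 0, 0, 0, 0, 0], [4, 0, 0, 0, 0, 0], [4, 0, 0, 0, 0, 0], [4, 0, 0, 0, 0, 0], [4, 0, 0, 0, 0, 0], [0.8, 0, 0, 0, 0, 0], [0, 0, 0, 0, 0, 0], [0, 0, 0, 0, 0, 0]])

```text
t: 13.05
tcp_pos: [480.5, 76.7, 160.5]
ee_rot: [-179.9, 0.1, 99.6]
force: [-0.1, -1.1, 0.9]
opening: 0.88
grasp_force: 0.0
```

```bash
python3 -c "
from h import *
to([481.5,76.5,87])
A=viewer.capture('scene')[:,:,::-1];cv2.imwrite('pics/k_s.png',A)
P=env.state()['tcp_pos'];y=np.array([.986,.168,0])
for k in(-38,38):print(k,[proj('scene',P+y*k+[0,0,h]).round(1) for h in(0,20,30,36,42,50)])
g=cv2.cvtColor(A,6);print(g[186:226:2,254:310:2])"
```

```text
t 13.05 tcp [480.5  76.7 160.5] rot [-1.799e+02  1.000e-01  9.960e+01] F [-0.1 -1.1  0.9] M [ 0.  0. -0.] op 75.1 g 0.0 j [  1.  10. 100.  -0.  71.  -9.]
  shift cm [-0.03  0.1   7.35]
-38 [array([292.6, 242. ]), array([292.1, 232.1]), array([291.9, 227.1]), array([291.8, 224. ]), array([291.6, 220.9]), array([291.4, 216.8])]
38 [array([265.6, 219.1]), array([264.8, 209.4]), array([264.4, 204.4]), array([264.2, 201.4]), array([263.9, 198.4]), array([263.6, 194.3])]
[[142  37   6   5   8  14   7  37 141 139 144   1  16  19  17  18  20  69
    0  15  15  12  25  28  27  29  23  42]
 [140  46  14  10  14  11  11  36 142 140 139 144   0   8  19  15  39 145
   53  14  17  20  27  27  29  28  25  41]
 [141  63   8   9  12  10  10  36 140 141 139 139 148  53  11  13  12 146
  146  15   6  28  24  28  15  13  19  42]
 [142  56   8  13  13   6  12  19 144 139 139 137 140 141  10  13  19 140
  146  11  17  29  20  41   2  11  17  44]
 [139  55  15  12  11  10   6  66 140 139 137 139 140 143  54  16  13  37
  140   5  13  30  16  21  24  15  15  43]
 [140  56   0   0   5  59 150 141 140 139 140
[... 1010 characters left out ...]
 98  85 142 136 138 139 138 138 140  96 158  66 138 136  81 162  60 118
   11  23  27  23  22 173 170 162 169 160]
 [ 98  94 143 139 139 137 138 138 136 142  70 142 137 139 138 142  59 116
    3  22  30  30  17 178 175 171 175 167]
 [ 97  93 143 139 138 138 137 138 139 147 143 138 139 137 138 140  59 118
    2  19  21  22 114 175 183 177 181 172]
 [ 96  92  34 139 138 138 136 137 137 153 137 138 138 137 139 142  51 120
   53  29  62 101 158 147 146 163 160 153]
 [104  90  67 137 135 138 139 138 137 162  69 138 138 141 142 135  41 114
   67  97 116 123 130 138 143 146 149 153]
 [115  67 137 138 138 137 137 138 137 156 153 141 135  28  57  55  64  80
   89 101 107 114 128 138 144 151 155 159]]
```

The fingertips are at about (292,221) and (262,197), centred on the cap laterally, with the tips about 42 mm above the reported z at this opening. Going down to grasp.

step_arm(plan=[[0, 0.1, 1.8, 0, 0, 0], [0, 0, 1.8, 0, 0, 0], [0, 0, 1.8, 0, 0, 0], [0, 0, 1, 0, 0, 0], [0, 0, 0.5, 0, 0, 0], [0, 0, 0, 0, 0, 0], [0, 0, 0, 0, 0, 0]])

```text
t: 13.8
tcp_pos: [482.4, 77.4, 92.9]
ee_rot: [179.9, 0.0, 99.6]
force: [0.2, 0.2, 1.4]
opening: 0.88
grasp_force: 0.0
```

step_arm(plan=[[0, 0, 0, 0, 0, 0], [0, 0, 0, 0, 0, 0], [0, 0, 0, 0, 0, 0], [0, 0, 0, 0, 0, 0]], hand=4.6, squeeze=20)

```text
t: 14.2
tcp_pos: [482.4, 77.8, 93.1]
ee_rot: [179.9, 0.0, 99.6]
force: [-0.4, 0.8, 4.4]
opening: 0.543
grasp_force: 14.8
```

```bash
python3 -c "
from h import *
to([481.5,76.5,91])"
```

```text
t 14.2 tcp [482.4  77.8  93.1] rot [179.9   0.   99.6] F [-0.4  0.8  4.4] M [0.06 0.01 0.02] op 46.4 g 14.8 j [  1.  13. 106.  -0.  61.  -9.]
  shift cm [-0.12 -0.11  0.21]
```

The cap is held at 46.4 mm with almost no side force. Now squeeze harder and press.

step_arm(plan=[[0, 0, 0, 0, 0, 0], [0, 0, 0, 0, 0, 0], [0, 0, 0.2, 0, 0, 0], [0, 0, 0.2, 0, 0, 0], [0, 0, 0, 0, 0, 0]], hand=3.5, squeeze=80)

```text
t: 14.7
tcp_pos: [482.5, 77.8, 89.3]
ee_rot: [179.9, 0.0, 99.6]
force: [-0.8, -0.4, 9.4]
opening: 0.517
grasp_force: 81.1
```

```bash
python3 -c "
from h import *
to([481.5,76.5,91])"
```

```text
t 14.7 tcp [482.5  77.8  89.3] rot [179.9   0.   99.6] F [-0.8 -0.4  9.4] M [0.12 0.16 0.01] op 44.2 g 81.1 j [  1.  13. 106.   0.  61.  -9.]
  shift cm [-0.11 -0.12 -0.17]
```

step_arm(plan=[[0, 0, 0.12, 0, 0, 0], [0, 0, 0, 0, 0, 0], [0, 0, 0, 0, 0, 0]])

```text
t: 15.0
tcp_pos: [482.6, 77.8, 88.5]
ee_rot: [179.9, 0.0, 99.6]
force: [-0.8, 0.8, 11.1]
opening: 0.518
grasp_force: 81.2
```

step_arm(plan=[[0, 0, 0.08, 0, 0, 0], [0, 0, 0, 0, 0, 0], [0, 0, 0, 0, 0, -3], [0, 0, 0, 0, 0, -4], [0, 0, 0, 0, 0, -4]])

```text
t: 15.5
tcp_pos: [482.8, 77.7, 88.2]
ee_rot: [179.9, 0.1, 110.7]
force: [-2.0, -0.1, 13.9]
opening: 0.517
grasp_force: 81.5
```

```bash
python3 -c "
from h import *
to([481.5,76.5,91])"
```

```text
t 15.5 tcp [482.8  77.7  88.2] rot [1.799e+02 1.000e-01 1.107e+02] F [-2.  -0.1 13.9] M [-0.03  0.33 -0.56] op 44.1 g 81.5 j [  1.  13. 106.   0.  61. -20.]
  shift cm [-0.07 -0.16 -0.28]
```

The cap resists the turn with 0.56 N m, as described. Continuing to 60°.

step_arm(plan=[[0, 0, 0, 0, 0, -6], [0, 0, 0, 0, 0, -6], [0, 0, 0, 0, 0, -6], [0, 0, 0, 0, 0, -6], [0, 0, 0, 0, 0, 0]])

```text
t: 16.0
tcp_pos: [482.4, 77.4, 88.1]
ee_rot: [179.9, 0.1, 134.6]
force: [-2.5, -1.4, 14.0]
opening: 0.52
grasp_force: 81.6
```

step_arm(plan=[[0, 0, 0, 0, 0, -6], [0, 0, 0, 0, 0, -6], [0, 0, 0, 0, 0, -6], [0, 0, 0, 0, 0, -6], [0, 0, 0, 0, 0, -2], [0, 0, 0, 0, 0, 0], [0, 0, 0, 0, 0, 0]])

```text
t: 16.7
tcp_pos: [482.3, 77.4, 88.2]
ee_rot: [180.0, 0.1, 160.5]
force: [-2.7, -0.8, 14.3]
opening: 0.517
grasp_force: 81.6
```

```bash
python3 -c "
from h import *
to([481.5,76.5,91])
B=viewer.capture('top');print(pad(B))"
```

```text
t 16.7 tcp [482.3  77.4  88.2] rot [1.800e+02 1.000e-01 1.605e+02] F [-2.7 -0.8 14.3] M [-0.24  0.52 -0.43] op 44.2 g 81.6 j [  1.  13. 106.  -0.  61. -70.]
  shift cm [ 0.05 -0.11 -0.28]
(np.float64(312.47826086956525), np.float64(226.3695652173913), np.int64(46))
```

step_arm(plan=[[0, 0, -0.2, 0, 0, 0], [0, 0, -0.3, 0, 0, 0], [0, 0, -0.3, 0, 0, 0], [0, 0, -0.2, 0, 0, 0], [0, 0, 0, 0, 0, 0]])

```text
t: 17.25
tcp_pos: [481.4, 77.8, 96.4]
ee_rot: [-180.0, -0.0, 160.6]
force: [0.3, -0.4, -0.3]
opening: 0.518
grasp_force: 83.1
```

There's no pull 3 mm above the locked height, so the lugs are free. Lifting clear.

step_arm(plan=[[0, 0, -0.5, 0, 0, 0], [0, 0, -0.8, 0, 0, 0], [0, 0, -1.2, 0, 0, 0], [0, 0, -1.5, 0, 0, 0], [0, 0, -1.5, 0, 0, 0], [0, 0, -1.5, 0, 0, 0], [0, 0, -1, 0, 0, 0], [0, 0, -0.5, 0, 0, 0], [0, 0, 0, 0, 0, 0], [0, 0, 0, 0, 0, 0], [0, 0, 0, 0, 0, 0]])

```text
t: 18.35
tcp_pos: [481.2, 77.7, 180.7]
ee_rot: [-180.0, -0.1, 160.6]
force: [-0.1, -0.7, -0.0]
opening: 0.519
grasp_force: 83.0
```

```bash
python3 -c "
from h import *
to([481.5,76.5,181])
A=viewer.capture('scene')[:,:,::-1];B=viewer.capture('top')[:,:,::-1];cv2.imwrite('pics/l_s.png',A);cv2.imwrite('pics/l_t.png',B)
print(pad(B))
def bl(im,x0,y0,x1,y1,t=125):
  b=im[y0:y1,x0:x1];m=((b.min(2)>t)&(b.max(2).astype(int)-b.min(2)<25)).astype(np.uint8);n,l,s,c=cv2.connectedComponentsWithStats(m)
  return [(s[i,0]+x0,s[i,1]+y0,s[i,2],s[i,3],s[i,4]) for i in range(1,n) if s[i,4]>60]
print('mouth exp',proj('scene',[481.5,76.5,146]),'cap exp',proj('scene',[481.5,76.5,155+85]))
print(bl(A,255,180,305,290))
g=cv2.cvtColor(A,6);print(g[180:262:3,258:304:3])
for n,im,o in(('scene','j_s','l_s'),('top','j_t','l_t')):
  pass
a=cv2.cvtColor(cv2.imread('pics/j_s.png'),6);d=cv2.absdiff(a,g)
print('lower bottle diff',d[262:300,262:300].mean(), 'mug diff',d[205:240,300:328].mean())
t0=cv2.cvtColor(cv2.imread('pics/j_t.png'),6);t1=cv2.cvtColor(B,6)
print('lever top region',t1[192:216:2,370:412:3])"
```

```text
t 18.35 tcp [481.2  77.7 180.7] rot [-1.800e+02 -1.000e-01  1.606e+02] F [-0.1 -0.7 -0. ] M [ 0.01 -0.02  0.02] op 44.3 g 83.0 j [  1.   9.  98.  -0.  74. -70.]
  shift cm [-0.07 -0.1  -0.03]
(np.float64(310.9418604651163), np.float64(224.7906976744186), np.int64(86))
mouth exp [278.92467739 237.16329976] cap exp [275.95530228 189.56285252]
[(np.int32(260), np.int32(180), np.int32(29), np.int32(8), np.int32(100)), (np.int32(255), np.int32(180), np.int32(50), np.int32(110), np.int32(2345))]
[[  8 143 141 141 142 142 141 143 141 140 145  16  25  29 150 141]
 [ 13 146 142 139 116 120 110 112  95 140 146 105  69  22 142 140]
 [ 72 151  94  95  90 189 185 183 100  99  91  74  91  23 142 139]
 [ 73  96  94  90  94  91 178 180 179 179  93  70  95  27 143 140]
 [ 75  56  84  95  93  94  91 175 179 140 201  48 116  25 141 137]
 [ 75  52 107  95  72  97  96  81 186 198 163  48 115  23 140 139]
 [ 76  25  87  96 110 119 120  98 136 158 155  27 114 157 155 148]
 [ 73  19  70 126  90 103 102 103 178 141 176  29  98 151 151 150]
 [ 64  20  91 113  93 101  88  97 174 147 174 129 145 150 152 153]
 [
[... 1362 characters left out ...]
8 134 155 164 166 131 119 119 102  97 145 160 158]
 [167 171 174 172 187 172 101  97  89  93  96 114 161 162]
 [163 162 174 177 175 134  88  95  93  96  98  98 162 169]
 [110 134 176 173 127 109  96  97  92  92  94 102 166 161]
 [110 118 114 111 102 105  98  95  92  94  93 110 163 161]
 [105 104 104 103 103 105  96 114 113 107 136 156 165 164]
 [104 102 109 120 107 104 100 159 157 166 175 163 157 154]
 [112 107 165 182 152 122 108 155 146 129 106  60  53  71]
 [111 105 183 179 177 170  50  51  31  29   9  14  24  19]
 [168 176 190 151 140 134  22  18  19  21  31  23  29  29]
 [189 141 189 151 162 179  63  26  38  32  35  34  19  30]
 [199 115 192 194 204 204  69  31  17  32  45  54  79 136]]
```

The cap is in the gripper (ribs at scene rows 183–215). The open neck is about 70 mm below it, starting near row 230, and the lever lies level (dark grip at top px 388–412, 208–216). Handing in.

```bash
python3 -c "
from bench import workorder
print(workorder.sign_off())"
```

```text
the job is handed in; nothing more can be done
None
```

I locked the clamp, took the cap off and handed the job in at about 18 s: the gripper is holding the cap upright, about 70 mm directly above the bottle's mouth. Final images show the lever down; I did not check closely that the bottle, mug and glass stayed put, and sign-off returned no verdict.

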